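# Pick the steady loaf tin for the water bath

### The job

A terrine is baked in a water bath, so its loaf tin must not rock: press on the end rims of the tins in the wooden rack to find the only one that stands steady, pressing on that one too before you move it. Draw it out by its near end and let go of it on the worktop, then take it by its long sides and set it down, without dropping it, in the free half of the roasting tin, in line with the tin already there. Leave the rocking tins in the rack, and do not knock over the pepper mill or the salt shaker.

Things in the scene. Friction and masses are not known exactly. Their poses are not given: they have to be found in the camera images.
- tin_a_mid (a point): One of three look-alike aluminium loaf tins a, b, c standing in the rack; which stands in which bay changes, and the names do not tell which is sound. 120 mm long (its x axis, along the rack's x), 60 mm wide (y), 46 mm tall, open at the top, straight upright walls 3 mm thick, inside 39 mm deep, 0.18 to 0.28 kg. Point: centre of the tin, 23 mm above its underside.
- tin_b_mid (a point): As tin a: same looks, sizes and point. The sound one of the three has a flat bottom and stays level when pressed. The other two stand level on a bulged bottom, but 2 N or more straight down on the middle of an end rim tips that end 4 mm down and the far end 6 mm up (tilt 0.08 rad); let go, they drop back level.
- tin_c_mid (a point): As tin a: same looks, sizes and point. In the rack only 4 mm is free between a tin and the fin on each side, no room for fingers; the near end is free and its wall can be pinched. Drawn 100 mm out, a tin slides on the worktop and its middle is clear of the fins, so that it can be taken by its long sides.
- tin_d_mid (a point): A fourth, sound tin of the same kind and size, already standing in the +y half of the roasting tin. Point: its centre, half-way up; x along its length.
- rack: Fixed pale wooden rack, a comb of four upright fins (38 mm high, 6 mm thick, 74 mm apart) on a back board 56 mm high; no floor, the tins stand on the worktop. Origin on the worktop before the rack; x points into it. Bays run along x at y = -74, 0, +74 mm. The fins and the tins' near ends start at x = 25 mm; the tins' centres are at x = 85 mm.
- roaster: Fixed dark steel roasting tin with two wire handles, inside 136 mm (x) by 230 mm (y), walls 3 mm thick, 46 mm high, floor 3 mm above the worktop. Origin under its middle on the worktop. Loaf tins stand in it side by side, lengthwise along x, with 8 mm to spare at each end (no room for a finger) and about 30 mm free beside each long side.
- free_place (a point): Middle of the free place in the -y half of the roasting tin, on its floor: where the centre of the underside of the sound tin belongs. x axis along the tin's length.
- pepper_mill: Bystander: dark wooden pepper mill, 58 mm across, 170 mm tall, loose, standing on the worktop. Origin at the centre of its underside. Behind it a wall cupboard hangs 0.5 m above the worktop, from x = 0.6 m of the world back to the wall: keep the wrist clear of it when swinging round.
- salt_shaker: Bystander: glass salt shaker with steel cap, 43 mm across, 78 mm tall, loose. Origin at the centre of its underside.

How it is judged:
On the way, in this order (a step that is already met when the one before it is completed fails the run):
1. the sound tin is pressed down on its rim where it stands in the rack ((contact force between the fingers and tin_a above 1 N or contact force between the fingers and tin_b above 1 N or contact force between the fingers and tin_c above 1 N) and z of the grasp point in the frame of sound_tin between 0.032 and 0.06 m and y of the grasp point in the frame of sound_tin between -0.032 and 0.032 m and horizontal distance between the grasp point and sound_tin below 0.085 m and distance of each of rocking_tin_1, rocking_tin_2 from where it was at the start of the episode below 0.03 m and distance of sound_tin from where it was at the start of the episode below 0.012 m), for 0.05 s.
2. it has been drawn at least 70 mm out of the rack and stands on the worktop outside the roasting tin, let go ((x of sound_tin in the frame of rack below 0.015 m or y of sound_tin in the frame of rack below -0.15 m or y of sound_tin in the frame of rack above 0.15 m) and horizontal distance between sound_tin and roaster above 0.13 m and height (world z) of sound_tin below 0.029 m and angle between sound_tin's own z axis and vertical below 0.06 rad and contact force between the fingers and tin_a below 0.05 N and contact force between the fingers and tin_b below 0.05 N and contact force between the fingers and tin_c below 0.05 N), for 0.1 s.
3. it is set down in the free place while still held: within 6 mm of the roasting tin's floor, level, the fingers on it (y of sound_tin in the frame of roaster between -0.088 and -0.016 m and x of sound_tin in the frame of roaster between -0.014 and 0.014 m and angle between sound_tin's own z axis and vertical below 0.08 rad and angle between the x axis of sound_tin and the x axis of roaster, either way round below 0.2 rad and z of sound_tin in the frame of roaster below 0.032 m and (contact force between the fingers and tin_a above 0.3 N or contact force between the fingers and tin_b above 0.3 N or contact force between the fingers and tin_c above 0.3 N)), for 0.05 s.
At the end, for the whole second after the job is handed in: The sound tin rests flat in the free half of the roasting tin, at most 14 mm off lengthwise, 16 to 88 mm from its middle, turned under 0.2 rad, tilted under 0.08, released. Tin d has moved under 20 mm, the rocking tins under 30 mm; all three stand level (y of sound_tin in the frame of roaster between -0.088 and -0.016 m and x of sound_tin in the frame of roaster between -0.014 and 0.014 m and angle between sound_tin's own z axis and vertical below 0.08 rad and angle between the x axis of sound_tin and the x axis of roaster, either way round below 0.2 rad and z of sound_tin in the frame of roaster below 0.03 m and linear speed of each of tin_a, tin_b, tin_c below 0.02 m/s and distance of tin_d_mid from where it was at the start of the episode below 0.02 m and angle between each of tin_d_mid, rocking_tin_1, rocking_tin_2's own z axis and vertical below 0.06 rad and distance of each of rocking_tin_1, rocking_tin_2 from where it was at the start of the episode below 0.03 m); the robot touches nothing.
It fails at once if the pepper mill is knocked over (angle between pepper_mill's own z axis and vertical above 0.5 rad).
It fails at once if the salt shaker is knocked over (angle between salt_shaker's own z axis and vertical above 0.5 rad).
It also fails if it takes over 61 s, if anything falls off the work surface, if the arm or the gripper's body presses on something with over 40 N, if the wrist force passes 120 N, or if a joint passes its speed limit or range.

### The arm

A 6-joint arm with a two-finger parallel gripper is mounted at the origin on a cart in front of the work surface, level with it; the furniture and walls round the work are solid. World frame = base frame: x ahead of the robot, y to its left, z up, the work surface at z = 0. Lengths are in m, angles in rad, forces in N, time in s.
With the tool pointing down it reaches from about 0.3 to 0.875 m from the base axis. Payload 6.4 kg.
Tool frame: the origin (TCP) lies at the very end of the fingers, on their centre line; the grasp point (between the pads) lies 19 mm behind it; z points along the fingers, y is the line along which they close (so a half turn about z gives the same grasp; the last joint's range is limited). The gripper opens to 85 mm and grips with 20 to 120 N. Pads are 22 mm wide; open, the fingers measure 114 mm over their backs; the gripper's body (76 mm by 85 mm) begins 54 mm behind the grasp point. The pads swing forward as they close: fully open they stand 13 mm farther back than shut.
Start: joints at [1.004, 0.181, 1.607, -0, 1.354, -0.206], TCP at [0.203, 0.538, 0.231] pointing down, gripper open.
Joint ranges: [-2.99, 2.99], [-0.89, 2.07], [0.3, 2.58], [-1.14, 4.28], [0, 2.63], [-3.12, 3.12]. Speed limits (rad/s): [2.57, 2.57, 3.01, 3.14, 3.14, 3.14].

### API

Orientations are given as a unit quaternion [w, x, y, z].
In Python, from bench import telemetry, camera, ctrl, spotter gives the robot as it stands.
- The arm moves only by the tool send_rows, never from a script. Its argument "series" is a list of rows, each a list of 3 entries, a list of its own where there are three numbers: the turn, a rotation vector about the world's x, y, z in degrees, then the shift along the world's x, y, z in mm, then the closure, from -1 (fully open) to 1 (shut), so that 0 is half open. In form: [[[rx, ry, rz], [dx, dy, dz], gripper], ...]. A call has 1 to 10 rows; each row is the pose to reach, as a shift and turn from the pose commanded when the call began; what a row does not reach only later rows make up. A row lasts 1/8 s, in which the tool goes at most 62.5 mm and 10.7 degrees, less where a joint would pass 70% of its speed; a pose out of reach is approached as far as the arm can. A call with a gripper value outside its range is refused whole. The fingers move at their own pace and stop on an object; the grip force is fixed at half the most. Time passes only in rows, so rows that repeat a pose let the fingers close. It gives the time, the measured TCP pose, the force, the opening and the grip force at its end, in the units of the state.
- telemetry.get_obs(): the state, without advancing time (a new reading comes with each control period).
- camera(name): name is "scene" or "top"; returns a dict with "pixels" (480x640x3 uint8, red, green, blue), "camera_matrix" (3x3 intrinsics, pixels), "xyz" and "orientation" of the camera in the world. Camera axes: x right, y up, looking along -z (the intrinsics and any distortion apply to the point x, -y, -z); pixel columns grow to the right and rows downward; lengths in m; the calibration is good to about 2 mm. A picture is of the moment at which its call begins. There is no depth.
- ctrl.hand_in(): hands the job in; it is judged then, once.
Trained networks look in the newest picture that a camera, given by its name, has taken for a name from the list of things; names that differ only in an ending like _2 or _b are one class to them, and where a whole thing is asked for, a point or a joint stands for the part that bears it (a point fixed in the world has none). Each returns a list of dicts, best first, with "conf" (0 to 1); they miss things now and then, are a little off and sometimes report something else, mostly with a low value. They report only what shows in the picture. A call takes as long as a camera call.
- spotter.boxes_of(thing, camera): "xyz" ([x, y, z] in m, in world coordinates, good to about 4 mm: the middle of the surface that is visible of it).
- spotter.landmark_of(thing, camera): "xyz" ([x, y, z] in m, in world coordinates, good to about 4 mm: a listed point, or the origin of a listed thing).
The state is a dict: "time_s": time; "q": joint angles; "dq": joint speeds; "joint_efforts": joint torques, N m; "eef_pos": TCP position; "eef_rot": TCP orientation; "wrist_force": force on the tool from outside, world axes, zero at the start; "torque": the same for the moment, N m; "opening": opening from 0.0 (shut) to 1.0 (fully open); "grasp_force": force on a finger pad.
Only numpy, scipy, OpenCV 4.12 (cv2) and the standard library are available. Lean on these libraries where they do the work, as an engineer would, in place of code of your own. Each camera call takes 0.05 s, during which the arm holds its last target. There are 200 camera calls.

## Working session

There is one attempt and no reset: what is moved stays moved. The work goes in short steps, Python scripts to look and compute and a tool call to move; the robot and the scene stay as the last step left them, time stands still between calls to the robot, and variables do not carry over. Pictures are saved under pics/ and viewed, at most 10 in all, crops included, and the job is handed in when it is done.

Besides the shell and the picture viewer there is one more tool, called after "Request:" as name([rows], argument=value, ...), one row to a line, values as JSON. send_rows: Moves the arm, as the interface text tells. Its arguments: {"type":"object","properties":{"series":{"type":"array","items":{"type":"array"}}},"required":["series"]}

```bash
mkdir -p pics; ls
python3 - <<'E'
from bench import telemetry,camera,spotter
import cv2,numpy as np
np.set_printoptions(precision=4,suppress=True)
for c in("scene","top"):
    r=camera(c);cv2.imwrite(f"pics/{c}0.png",r["pixels"][:,:,::-1]);print(c,r["xyz"],r["orientation"],np.array(r["camera_matrix"]).tolist())
    for t in("tin_a_mid","rack","roaster","free_place","pepper_mill","salt_shaker"):
        for d in spotter.landmark_of(t,c):print(t,np.round(d["xyz"],4),round(d["conf"],2), [k for k in d if k not in("xyz","conf")])
o=telemetry.get_obs();print(o)
E
```

```text
pics
scene [-0.0292 -0.458   0.4674] [ 0.7511  0.4724 -0.2344 -0.3972] [[501.389256772452, 0.0, 316.6778097427673], [0.0, 501.389256772452, 238.08162387670134], [0.0, 0.0, 1.0]]
tin_a_mid [ 0.562  -0.1917  0.0239] 0.79 []
roaster [0.4907 0.18   0.0004] 0.83 []
free_place [0.4869 0.1293 0.0054] 0.95 []
free_place [ 0.7479 -0.0288 -0.0021] 0.26 []
pepper_mill [0.6551 0.0094 0.0035] 0.58 []
salt_shaker [0.4993 0.2348 0.0245] 0.66 []
salt_shaker [ 0.7464 -0.0251 -0.0007] 0.57 []
top [ 0.4776 -0.0513  1.036 ] [-0.694  -0.0704  0.018   0.7163] [[511.4589762920981, 0.0, 316.6027496029267], [0.0, 511.4589762920981, 242.98853568522455], [0.0, 0.0, 1.0]]
tin_a_mid [ 0.5625 -0.1918  0.0253] 0.93 []
roaster [0.4938 0.1842 0.0008] 0.56 []
free_place [0.4823 0.1305 0.0051] 0.87 []
free_place [ 0.5664 -0.2651  0.0256] 0.26 []
pepper_mill [ 0.6574  0.0105 -0.003 ] 0.59 []
pepper_mill [ 0.5631 -0.2662  0.0234] 0.35 []
salt_shaker [ 0.7422 -0.0301  0.0007] 0.9 []
{'time_s': 0.7, 'q': array([ 1.0037,  0.1808,  1.607 ,  0.    ,  1.3538, -0.2063]), 'dq': array([-0.0009,  0.0002,  0.0003,  0.0008, -0.0002, -0.0023]), 'joint_efforts': array([ -0.0013, -44.4741, -35.1604,  -0.0006,   0.0009,  -0.    ]), 'eef_pos': array([0.203 , 0.538 , 0.2313]), 'eef_rot': array([-0.    ,  0.1794,  0.9838, -0.    ]), 'wrist_force': array([-0.3893,  0.4752,  1.1504]), 'torque': array([-0.0195,  0.0044, -0.0146]), 'grasp_force': 0.0, 'opening': 1.0002613010837669}
```

View pics/top0.png

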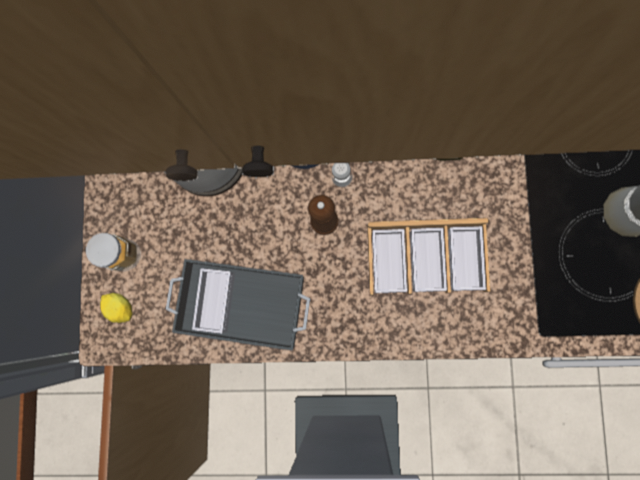

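View pics/scene0.png

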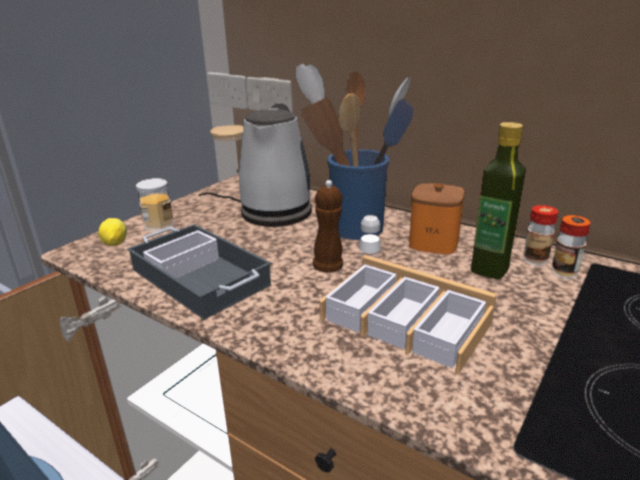

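Top view: the three tins stand at px (390,260), (428,259) and (467,258). The roaster is centred near (240,304) with tin d at its left end, and its right part is free. The mill is at (322,213) and the shaker at (341,172). The scene view agrees. I'll enlarge the rack and roaster to get rim corners.

```bash
cat > h.py <<'E'
import numpy as np,cv2
from scipy.spatial.transform import Rotation as R
from bench import telemetry,camera,spotter
np.set_printoptions(precision=4,suppress=True)
def rot(r): w,x,y,z=r["orientation"]; return R.from_quat([x,y,z,w]).as_matrix()
def pix2w(r,uv,z):
    K=np.array(r["camera_matrix"]);uv=np.atleast_2d(uv).astype(float)
    d=(np.linalg.inv(K)@np.c_[uv,np.ones(len(uv))].T).T*[1,-1,-1]
    d=d@rot(r).T; o=np.array(r["xyz"])
    return o+d*((z-o[2])/d[:,2])[:,None]
def w2pix(r,P):
    q=(np.atleast_2d(P)-r["xyz"])@rot(r)*[1,-1,-1]; q=q@np.array(r["camera_matrix"]).T
    return q[:,:2]/q[:,2:]
E
python3 - <<'E'
from h import *
r=camera("top");im=r["pixels"]
a=im[210:310,360:500];b=im[255:355,160:320]
o=np.zeros((600,800,3),np.uint8)
A=cv2.resize(im[213:301,362:494],None,fx=4,fy=4,interpolation=cv2.INTER_CUBIC)
cv2.imwrite("pics/crop.png",np.hstack([cv2.resize(im[212:302,363:493],None,fx=3,fy=3,interpolation=2),cv2.resize(im[257:347,165:300+11],None,fx=2.8,fy=3,interpolation=2)])[:,:,::-1])
# tins by colour
hsv=cv2.cvtColor(im,cv2.COLOR_RGB2HSV)
m=((hsv[...,2]>150)&(hsv[...,1]<45)).astype(np.uint8)
m[:215]=0;m[300:]=0;m[:,:365]=0;m[:,495:]=0
n,l,s,c=cv2.connectedComponentsWithStats(m)
for i in range(1,n):
    if s[i,4]>200:
        box=cv2.boxPoints(cv2.minAreaRect(np.argwhere(l==i)[:,::-1].astype(np.float32)));w=pix2w(r,box,.046)
        print("tin",w.mean(0),w[:,:2].tolist())
m=((im.max(2)<75)).astype(np.uint8);m[:255]=0;m[350:]=0;m[:,:172]=0;m[:,306:]=0
k=cv2.morphologyEx(m,cv2.MORPH_OPEN,np.ones((5,5)));n,l,s,c=cv2.connectedComponentsWithStats(k)
i=1+np.argmax(s[1:,4]);rc=cv2.minAreaRect(np.argwhere(l==i)[:,::-1].astype(np.float32));print("roast",rc,pix2w(r,cv2.boxPoints(rc),.046))
for t in("tin_a_mid","tin_d_mid","roaster","free_place"):
  for cam in("top",):
    for d in spotter.boxes_of(t,cam): print(t,d["xyz"],d["conf"])
E
```

```text
tin [ 0.5644 -0.2666  0.046 ] [[0.6249671157517004, -0.23675212528800493], [0.6260833804453438, -0.2974662224670028], [0.5041771268243121, -0.2959786115893889], [0.5025614622804961, -0.236205459542626]]
tin [ 0.5642 -0.1179  0.046 ] [[0.6254925893011016, -0.08687670450580892], [0.6255924232284852, -0.149654109361522], [0.5031637227484451, -0.14851081719617487], [0.5025183152065356, -0.08670328823406041]]
tin [ 0.5642 -0.1942  0.046 ] [[0.6250857003891637, -0.1633982818936571], [0.6260321206490389, -0.22523870487801018], [0.5036627403888932, -0.22452412148009396], [0.5022025838359686, -0.1636476108029741]]
roast ((183.48648071289062, 296.0810546875), (7.233554363250732, 69.37635803222656), 9.462322235107422) [[0.4427 0.3045 0.046 ]
 [0.5764 0.2824 0.046 ]
 [0.5735 0.2679 0.046 ]
 [0.4401 0.2902 0.046 ]]
tin_a_mid [0.5668, -0.1957, 0.0068] 0.94
tin_a_mid [0.5679, -0.2698, 0.0114] 0.48
tin_d_mid [0.4992, 0.2362, 0.0071] 0.91
roaster [0.4889, 0.1587, 0.007] 0.89
free_place [0.4864, 0.1586, 0.0042] 0.65
```

View pics/crop.png

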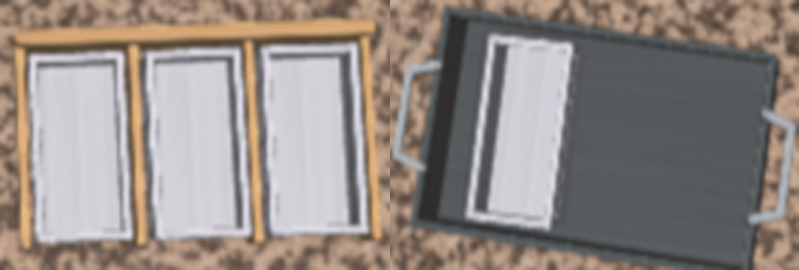

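The crop shows the tins square in their bays: rack yaw about 0, tin centres near x 0.564 and y -0.118, -0.193 and -0.267. Tin d and the roaster are turned by several degrees. I'll start the approach to the first near rim.

Request:
send_rows([
  [[0,0,-69.3],[302,-656,-100],1],
  [[0,0,-69.3],[302,-656,-100],1],
  [[0,0,-69.3],[302,-656,-100],1],
  [[0,0,-69.3],[302,-656,-100],1],
  [[0,0,-69.3],[302,-656,-100],1],
  [[0,0,-69.3],[302,-656,-100],1],
  [[0,0,-69.3],[302,-656,-100],1],
  [[0,0,-69.3],[302,-656,-100],1],
  [[0,0,-69.3],[302,-656,-100],1],
  [[0,0,-69.3],[302,-656,-100],1],
])

```text
time_s: 2.2
eef_pos: [0.4627, -0.0265, 0.1457]
eef_rot: [0.001, 0.707, 0.707, 0.0]
wrist_force: [0.9, 0.3, 0.2]
opening: -0.001
grasp_force: 0.0
```

Run:
```python
from h import *
r=camera("top")
f=lambda L:np.array([[165+(x-390)/2.8,257+y/3] for x,y in L])
for n,L in(("roaster",[(448,12),(775,57),(750,268),(415,222)]),("tin_d",[(490,37),(573,42),(550,228),(468,218)])):
    w=pix2w(r,f(L),.046 if n=="roaster" else .049);print(n,w[:,:2].tolist(),w.mean(0))
    print("x-yaws",[np.degrees(np.arctan2(*(w[a]-w[b])[[1,0]])) for a,b in((0,3),(1,2))],"y-yaw",[np.degrees(np.arctan2(*(w[a]-w[b])[[1,0]]))-90 for a,b in((0,1),(3,2))])
o=telemetry.get_obs();print(o["eef_pos"],o["eef_rot"],o["q"],o["wrist_force"])
```

```text
roaster [[0.5769280162040701, 0.28223089687064296], [0.53984452905643, 0.04988123138895875], [0.4057929379100143, 0.07019725739903306], [0.44023242463859297, 0.30502667546745954]] [0.4907 0.1768 0.046 ]
x-yaws [np.float64(-9.467697197320954), np.float64(-8.617812026400749)] y-yaw [np.float64(-9.068044833068456), np.float64(-8.34337536551655)]
tin_d [[0.5591121552091999, 0.2508889136748176], [0.5539177753360462, 0.19155222025155963], [0.434300334697638, 0.2083635409605559], [0.4420277094882311, 0.2662620341527515]] [0.4973 0.2293 0.049 ]
x-yaws [np.float64(-7.480114213682827), np.float64(-8.000087252543583)] y-yaw [np.float64(-5.002962829450723), np.float64(-7.6020091297247205)]
[ 0.4654 -0.033   0.1453] [ 0.0027  0.7083  0.7059 -0.0004] [-0.3237  0.034   1.9551 -0.0035  1.1481 -0.319 ] [ 0.3425 -6.24    0.638 ]
```

Request:
send_rows([
  [[0,0,0],[39,-85,-45],1],
  [[0,0,0],[39,-85,-70],1],
  [[0,0,0],[39,-85,-85],1],
  [[0,0,0],[39,-85,-85],1],
  [[0,0,0],[39,-85,-85],1],
])

```text
time_s: 2.88
eef_pos: [0.5013, -0.1087, 0.0617]
eef_rot: [0.001, 0.706, 0.708, 0.0]
wrist_force: [-0.1, -0.0, 0.6]
opening: -0.003
grasp_force: 0.0
```

Request:
send_rows([
  [[0,0,0],[4,-9,0],1],
  [[0,0,0],[4,-9,-10],1],
  [[0,0,0],[4,-9,-14],1],
  [[0,0,0],[4,-9,-15],1],
  [[0,0,0],[4,-9,-16],1],
  [[0,0,0],[4,-9,-17],1],
  [[0,0,0],[4,-9,-17],1],
  [[0,0,0],[4,-9,-17],1],
])

```text
time_s: 3.88
eef_pos: [0.505, -0.1182, 0.0456]
eef_rot: [-0.0, 0.707, 0.707, -0.0]
wrist_force: [-9.2, 3.4, 22.8]
opening: 0.001
grasp_force: 11.4
```

23 N with no give beyond 0.4 mm means this tin is steady; a rocker would have dropped 4 mm at 2 N. Next I lift, open, straddle the near wall and pinch it.

Request:
send_rows([
  [[0,0,0],[0,0,25],1],
  [[0,0,0],[0,0,25],0],
  [[0,0,0],[0,0,25],0],
  [[0,0,0],[0,0,25],0],
  [[0,0,0],[0,0,25],0],
  [[0,0,0],[0,0,5],0],
  [[0,0,0],[0,0,-10],0],
  [[0,0,0],[0,0,-17],0],
  [[0,0,0],[0,0,-17],0],
  [[0,0,0],[0,0,-17],0],
])

```text
time_s: 5.12
eef_pos: [0.5053, -0.1185, 0.027]
eef_rot: [0.0, 0.707, 0.707, 0.0]
wrist_force: [0.7, -0.4, -0.1]
opening: 0.5
grasp_force: 0.0
```

Run:
```python
from h import *
r=camera("scene");cv2.imwrite("pics/s1.png",r["pixels"][:,:,::-1])
o=telemetry.get_obs();print(o["eef_pos"],o["opening"],o["wrist_force"])
```

```text
[ 0.5054 -0.1186  0.0271] 0.4971081224246246 [-0.206  -0.2046 -0.3004]
```

View pics/s1.png

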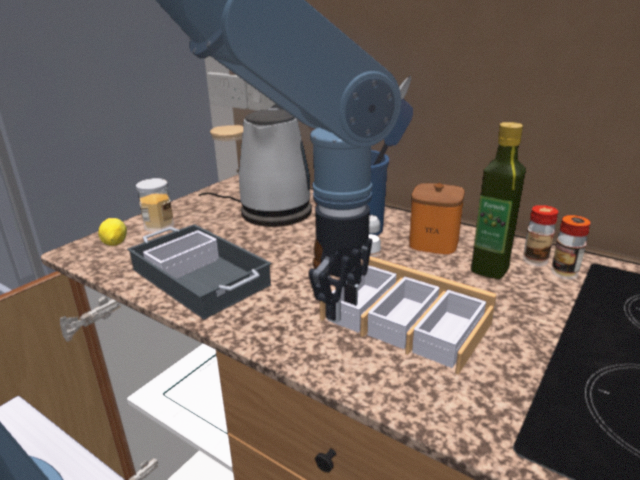

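The fingers straddle the near wall of the left tin, around px (340,295). Close and draw it out.

Request:
send_rows([
  [[0,0,0],[0,0,0],1],
  [[0,0,0],[0,0,0],1],
  [[0,0,0],[0,0,0],1],
  [[0,0,0],[0,0,0],1],
  [[0,0,0],[-10,0,0],1],
  [[0,0,0],[-30,0,0],1],
  [[0,0,0],[-50,0,0],1],
  [[0,0,0],[-70,0,0],1],
  [[0,0,0],[-90,0,0],1],
  [[0,0,0],[-102,0,0],1],
])

```text
time_s: 6.42
eef_pos: [0.4028, -0.1187, 0.027]
eef_rot: [0.001, 0.707, 0.707, 0.0]
wrist_force: [4.3, -0.4, 4.0]
opening: 0.014
grasp_force: 59.7
```

Request:
send_rows([
  [[0,0,0],[0,0,0],1],
  [[0,0,0],[0,0,0],1],
  [[0,0,0],[0,0,0],0],
  [[0,0,0],[0,0,0],0],
  [[0,0,0],[0,0,0],0],
  [[0,0,0],[0,0,0],0],
  [[0,0,0],[0,0,40],0],
  [[0,0,0],[0,0,80],0],
  [[0,0,0],[0,0,80],0],
  [[0,0,0],[0,0,80],0],
])

```text
time_s: 7.68
eef_pos: [0.4025, -0.1181, 0.1061]
eef_rot: [-0.0, 0.707, 0.707, -0.0]
wrist_force: [-0.6, 0.1, -0.6]
opening: 0.498
grasp_force: 0.0
```

Request:
send_rows([
  [[0,0,90],[-60,130,100],-1],
  [[0,0,90],[-60,130,100],-1],
  [[0,0,90],[-60,130,100],-1],
  [[0,0,90],[-60,130,100],-1],
  [[0,0,90],[-60,130,100],-1],
  [[0,0,90],[-60,130,100],-1],
  [[0,0,90],[-60,130,100],-1],
  [[0,0,90],[-60,130,100],-1],
  [[0,0,90],[-60,130,100],-1],
  [[0,0,90],[-60,130,100],-1],
])

```text
time_s: 8.93
eef_pos: [0.3421, 0.0119, 0.2052]
eef_rot: [-0.001, 0.0, 1.0, 0.0]
wrist_force: [0.5, 0.4, 0.8]
opening: 0.999
grasp_force: 0.0
```

Run:
```python
from h import *
r=camera("top");im=r["pixels"];cv2.imwrite("pics/t2.png",im[:,:,::-1])
hsv=cv2.cvtColor(im,cv2.COLOR_RGB2HSV)
m=((hsv[...,2]>150)&(hsv[...,1]<45)).astype(np.uint8)
m[:215]=0;m[352:]=0;m[:,:365]=0;m[:,495:]=0
n,l,s,c=cv2.connectedComponentsWithStats(m)
for i in range(1,n):
    if s[i,4]>200:
        rc=cv2.minAreaRect(np.argwhere(l==i)[:,::-1].astype(np.float32));w=pix2w(r,cv2.boxPoints(rc),.046)
        print("tin",w.mean(0)[:2],w[:,:2].tolist())
print([(d["xyz"],d["conf"]) for d in spotter.landmark_of("tin_a_mid","top")])
o=telemetry.get_obs();print(o["eef_pos"],o["eef_rot"],o["q"],o["opening"])
```

```text
tin [ 0.5645 -0.2665] [[0.6249432953454408, -0.23636967654966765], [0.6262655234592382, -0.2972125882699139], [0.5042745819634772, -0.29611319583616535], [0.5024579416318131, -0.23621725009619257]]
tin [ 0.5642 -0.1935] [[0.6249296680796176, -0.16173010491233974], [0.6262904095385144, -0.22467317454174124], [0.5037711240001128, -0.22470363077901354], [0.5018993395297145, -0.16274953045887536]]
tin [ 0.4592 -0.1191] [[0.5200871381911449, -0.08725205616554908], [0.5206774165147201, -0.15156767050388367], [0.3986471765930253, -0.1503828929026692], [0.39750746673781406, -0.08707095700790982]]
[]
[0.3424 0.0118 0.2057] [-0.0009  0.0006  1.      0.0003] [-0.3166 -0.3758  2.1681  0.      1.3513 -1.8863] 0.9988874712313613
```

View pics/t2.png

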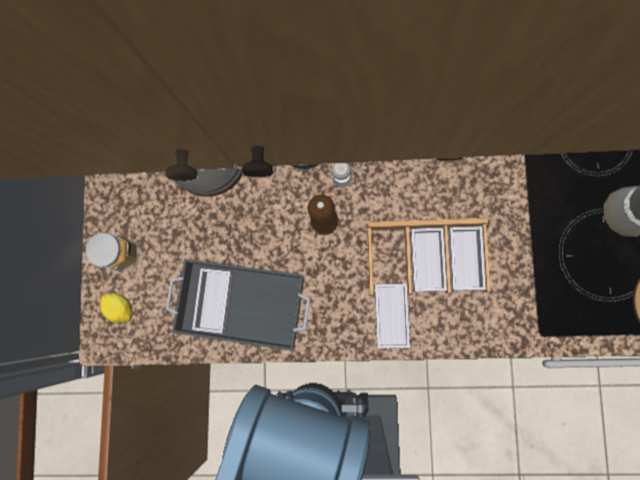

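The tin stands clear at px (392,315), centre (0.461,-0.1185), square to the rack; the other two haven't moved. Now the long-side grasp.

Request:
send_rows([
  [[0,0,0],[60,-65,-40],-1],
  [[0,0,0],[119,-130,-80],-1],
  [[0,0,0],[119,-130,-100],-1],
  [[0,0,0],[119,-130,-110],-1],
  [[0,0,0],[119,-130,-140],-1],
  [[0,0,0],[119,-130,-170],-1],
  [[0,0,0],[119,-130,-191],-1],
  [[0,0,0],[119,-130,-191],-1],
  [[0,0,0],[119,-130,-191],-1],
])

```text
time_s: 10.15
eef_pos: [0.4623, -0.1186, 0.0161]
eef_rot: [0.0, -0.0, 1.0, -0.0]
wrist_force: [0.3, -0.4, -0.5]
opening: 1.0
grasp_force: 0.0
```

Request:
send_rows([
  [[0,0,0],[0,0,0],1],
  [[0,0,0],[0,0,0],1],
  [[0,0,0],[0,0,0],1],
  [[0,0,0],[0,0,0],1],
  [[0,0,0],[0,0,0],1],
])

```text
time_s: 10.78
eef_pos: [0.4628, -0.1187, 0.0168]
eef_rot: [0.001, -0.0, 1.0, -0.0]
wrist_force: [-0.6, 0.2, 5.1]
opening: 0.69
grasp_force: 65.2
```

Request:
send_rows([
  [[0,0,0],[0,0,30],1],
  [[0,0,0],[0,0,80],1],
  [[0,0,-2],[2,30,100],1],
  [[0,0,-4],[8,80,100],1],
  [[0,0,-6],[14,130,100],1],
  [[0,0,-8],[20,180,100],1],
  [[0,0,-8.8],[22,225,100],1],
  [[0,0,-8.8],[22,246,80],1],
  [[0,0,-8.8],[22,246,60],1],
  [[0,0,-8.8],[22,246,60],1],
])

```text
time_s: 12.02
eef_pos: [0.4822, 0.1279, 0.0744]
eef_rot: [-0.002, 0.076, 0.997, -0.0]
wrist_force: [1.4, -0.4, -1.7]
opening: 0.689
grasp_force: 65.5
```

Run:
```python
from h import *
o=telemetry.get_obs();print(o["eef_pos"],o["eef_rot"],o["opening"],o["grasp_force"])
out=[]
for c in("scene","top"):
    r=camera(c);im=r["pixels"].copy()
    # predicted roaster rim outline
    def quad(cx,cy,yaw,lx,ly,z):
        a=np.radians(yaw);M=np.array([[np.cos(a),-np.sin(a)],[np.sin(a),np.cos(a)]])
        p=np.array([[1,1],[1,-1],[-1,-1],[-1,1]])*[lx/2,ly/2]@M.T+[cx,cy];return np.c_[p,np.full(4,z)]
    x0,y0=(120,180) if c=="scene" else (165,250)
    s=4; cr=cv2.resize(im[y0:y0+(140 if c=="scene" else 110),x0:x0+180],None,fx=s,fy=s,interpolation=2)
    b=o["eef_pos"][2]-.0168
    for q,col in((quad(.4915,.179,-8.8,.142,.236,.046),(255,255,0)),(quad(o["eef_pos"][0]-.0018,o["eef_pos"][1],-8.8,.12,.06,b+.046),(0,255,0))):
        pts=((w2pix(r,q)-[x0,y0])*s).astype(np.int32);cv2.polylines(cr,[pts],True,col,1)
    out.append(cv2.resize(cr,None,fx=.75,fy=.6) if 0 else cv2.resize(cr,(540,int(540*cr.shape[0]/cr.shape[1]))))
im=np.vstack(out)
im=cv2.resize(im,None,fx=min(1,600/im.shape[0]),fy=min(1,600/im.shape[0]));cv2.imwrite("pics/p3.png",im[:,:,::-1])
```

```text
[0.4822 0.1279 0.0744] [-0.0017  0.0761  0.9971 -0.0002] 0.6891124863408506 65.5452811717987
```

View pics/p3.png

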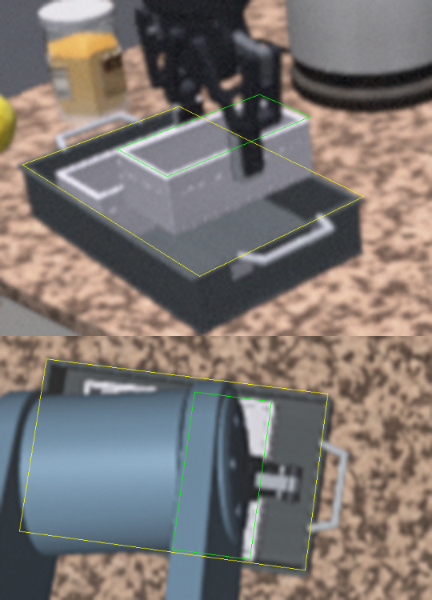

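The projected outlines of the roaster rim and held tin match both views to about 2 mm: roaster corners at scene-crop (22,165), (200,276) and (362,198). I'll nudge x by 3 mm and lower.

Request:
send_rows([
  [[0,0,0],[3,0,0],1],
  [[0,0,0],[3,0,-15],1],
  [[0,0,0],[3,0,-30],1],
  [[0,0,0],[3,0,-42],1],
  [[0,0,0],[3,0,-50],1],
  [[0,0,0],[3,0,-54],1],
  [[0,0,0],[3,0,-54],1],
  [[0,0,0],[3,0,-54],1],
])

```text
time_s: 13.12
eef_pos: [0.4873, 0.1277, 0.0219]
eef_rot: [0.0, 0.076, 0.997, 0.0]
wrist_force: [0.3, -0.2, -1.4]
opening: 0.689
grasp_force: 65.5
```

Request:
send_rows([
  [[0,0,0],[-1,0,-1],1],
  [[0,0,0],[-1,0,-2],1],
  [[0,0,0],[-1,0,-3],1],
  [[0,0,0],[-1,0,-3],1],
])

```text
time_s: 13.62
eef_pos: [0.4859, 0.1277, 0.0199]
eef_rot: [-0.0, 0.076, 0.997, -0.0]
wrist_force: [-5.9, -0.7, 13.1]
opening: 0.685
grasp_force: 67.5
```

Down on the floor (13 N). Release with a limited opening, rise and retreat.

Request:
send_rows([
  [[0,0,0],[0,0,2],1],
  [[0,0,0],[0,0,2],-0.7],
  [[0,0,0],[0,0,2],-0.7],
  [[0,0,0],[0,0,2],-0.7],
  [[0,0,0],[0,0,2],-0.7],
  [[0,0,0],[0,0,25],-0.7],
  [[0,0,0],[0,0,60],-0.7],
  [[0,0,0],[0,0,120],-0.7],
  [[0,0,0],[-60,-60,170],-0.7],
  [[0,0,0],[-120,-120,170],-0.7],
])

```text
time_s: 14.88
eef_pos: [0.405, 0.0451, 0.1826]
eef_rot: [0.003, 0.075, 0.997, -0.0]
wrist_force: [0.9, -2.0, 0.6]
opening: 0.847
grasp_force: 0.0
```

Request:
send_rows([
  [[0,0,0],[-30,-60,20],-0.7],
  [[0,0,0],[-30,-60,20],-0.7],
  [[0,0,0],[-30,-60,20],-0.7],
  [[0,0,0],[-30,-60,20],-0.7],
])

```text
time_s: 15.38
eef_pos: [0.3743, -0.0131, 0.1995]
eef_rot: [-0.0, 0.076, 0.997, 0.0]
wrist_force: [-0.4, -0.4, -0.3]
opening: 0.854
grasp_force: 0.0
```

Run:
```python
from h import *
r=camera("top");cv2.imwrite("pics/t4.png",r["pixels"][:,:,::-1])
print([(d["xyz"],d["conf"]) for d in spotter.landmark_of("tin_a_mid","top")])
o=telemetry.get_obs();print(o["time_s"],o["eef_pos"],o["wrist_force"])
```

```text
[([0.5635, -0.1917, 0.0226], 0.58)]
15.475 [ 0.3742 -0.013   0.1994] [-0.7536  0.2439 -0.965 ]
```

View pics/t4.png

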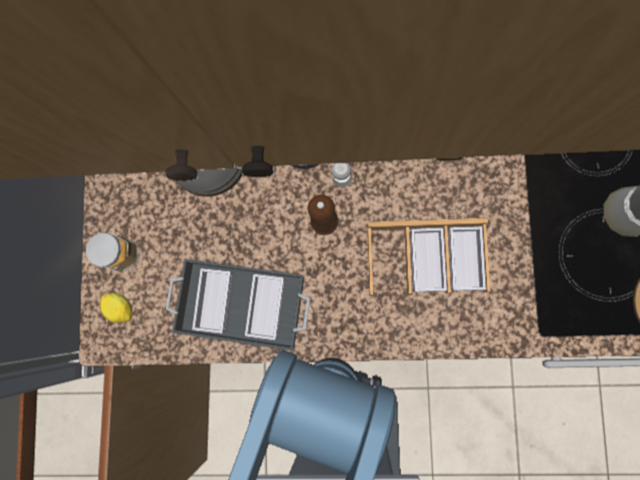

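The tin sits flat at px (265,306) in the free half, in line with tin d at (212,300). The other tins, the mill and the shaker are undisturbed. Handing in.

```bash
python3 -c "
from bench import ctrl
print(ctrl.hand_in())"
```

```text
the job is handed in; nothing more can be done
None
```

The tin in the left bay held steady under a 23 N press, so I drew it out, set it down in the free half of the roasting tin in line with the other tin, released it and handed the job in; I did not press the other two because only one can be sound, and the hand-in gave no verdict.

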